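# Open the dust filter on the jeweller's bench

## Task

Open the filter box on the bench so that the filter can be reached: press its steel snap tab down until it snaps and stays down, then push the released aluminium cover along its guide rails until the whole filter opening lies bare and the cover rests flat on the deck beside it. Only press and push with the fingertips: do not lift or tip the cover, and leave the other things on the bench where they are.

Things in the scene. Friction and masses are not known exactly. Their poses are not given: they have to be found in the camera images.
- unit: Grey dust filter box, fixed: 120 mm (x) by 260 mm (y), 55 mm high to the level seat (-y half) and bare deck (+y half). Origin: centre of underside, z up. Guide rails along y, 8 mm high, inner faces at x = -50 and 50 mm. End ridges: 6 mm high at y = -130 to -122, 12 mm high at y = 122 to 130 mm. Hose stub 38 mm thick juts 35 mm from the +y end, below the deck.
- opening (a point): Centre of the filter opening, at seat level: 76 mm (box x) by 80 mm (box y), from y = -110 to -30 mm in the box's frame; paper pleats from 9 mm below the seat. The cover hides it at the start; it is bare when the cover's origin is beyond y = 20 mm in the box's frame.
- cover: Loose aluminium cover: plate 96 mm (x) by 100 mm (y), 10 mm thick, 0.15 to 0.31 kg. Origin: centre of underside; axes parallel to the box's. Starts on the seat at x = 0, y = -71, z = 55 mm in the box's frame, 2 mm of play. Slides towards the box's +y at 1 to 3 N: tab up, it is blocked within 3 mm; tab down, it goes over the sunk tooth, 140 mm to the far ridge.
- lip (a point): Centre of the outer (-y) face of the cover's upright lip, 19 mm above the cover's underside. The lip runs along the cover's -y edge: 72 mm wide in x, 10 mm thick in y, its top 28 mm above the underside. This face is pushed towards the box's +y.
- tab_top (a point): Centre of the top of the steel snap tab's ribbed pad, 30 by 30 mm, outside the +x rail at x = 79, y = -14 mm in the box's frame; 77 mm above the bench when up, 65 mm when down (2 mm above the rail). Pressed straight down. A tooth runs from it through a rail gap to stand 9 mm high before the cover's +y edge. A shoulder 43 mm high lies under the pad, out to x = 98 mm.
- tab (a joint): Travel of the snap tab: 0 m up (locking), 0.012 m fully down (released). An over-centre spring holds it up with 3 to 4 N; pressed past half its travel (6 mm) it snaps down and stays down by itself.
- bench_block: Square steel bench block, 70 by 70 by 22 mm, loose. Bystander, not to be moved; origin at its underside or axis.
- jar: Amber glass jar with brass cap, 48 mm across, 62 mm high, loose. Bystander, not to be moved; origin at its underside or axis.
- hammer: Hammer lying flat, 210 mm long, loose. Bystander, not to be moved; origin at its underside or axis.
- ring_clamp: Wooden ring clamp standing on end, 33 mm across, 110 mm high, loose. Bystander, not to be moved; origin at its underside or axis.
- bangle: Brass bangle lying flat, 64 mm across, 12 mm high, loose. Bystander, not to be moved; origin at its underside or axis.
- screwdriver: Screwdriver lying flat, 160 mm long, loose. Bystander, not to be moved; origin at its underside or axis.
- wood_block: Dark wooden block, 50 by 32 by 30 mm, loose. Bystander, not to be moved; origin at its underside or axis.
Mind the look-alikes: they are no part of the job. Leave any orange or yellow look-alike of the cover alone.

How it is judged:
By the outcome, as a careful person would: the job done as asked, in the order asked, and still so for the second after the job is handed in, with the robot touching nothing.
It also fails if it takes over 45 s, if anything falls off the work surface, if the arm or the gripper's body presses on something with over 40 N, if the wrist force passes 120 N, or if a joint passes its speed limit or range.

## Robot

A 6-joint arm with a two-finger parallel gripper is mounted at the origin on the work surface. World frame = base frame: x ahead of the robot, y to its left, z up, the work surface at z = 0. Lengths are in m, angles in rad, forces in N, time in s.
With the tool pointing down it reaches from about 0.4 to 0.825 m from the base axis. Payload 7 kg.
Tool frame: the origin (TCP) lies at the very end of the fingers, on their centre line; the grasp point (between the pads) lies 19 mm behind it; x points along the fingers, y is the direction in which the jaws open and shut, and the axes are right-handed (so a half turn about x gives the same grasp; the last joint's range is limited). The gripper opens to 88 mm and grips with 3 to 60 N. Pads are 19 mm wide; open, the fingers measure 130 mm over their backs; the gripper's body (78 mm by 193 mm) begins 47 mm behind the grasp point.
Start: joints at [1.498, 0.359, 0.012, 0, -1.224, -0.288], TCP at [0.238, 0.632, 0.227] pointing down, gripper open.
Joint ranges: [-3.07, 3.07], [-1.43, 2.12], [-1.02, 1.25], [-3.03, 1.67], [-3.05, -0], [-3.03, 3.03]. Speed limits (rad/s): [2.39, 2.39, 3.01, 3.14, 3.14, 3.14].

## Interface

Orientations are given as [roll, pitch, yaw] about the fixed x, y, z axes, in that order (R = Rz(yaw) Ry(pitch) Rx(roll)).
In Python, from station import arm gives the robot as it stands.
- The arm moves only by the shell command python3 -m inch 'ROWS' [OPENING] [FORCE]. ROWS is text: rows parted by semicolons, each of 6 numbers parted by spaces: the shift along the world's x, y, z in units of 30 mm (1.0 is 30 mm), then the turn, a rotation vector about the world's x, y, z in units of 5 degrees (1.0 is 5 degrees). In form: dx dy dz wx wy wz; .... A call has 1 to 12 rows; each row shifts and turns the commanded pose from where the row before left it; what a row does not reach is not made up. A row lasts 1/8 s, in which the tool goes at most 62.5 mm and 10.7 degrees, less where a joint would pass 70% of its speed; a pose out of reach is approached as far as the arm can. A call is refused whole if a number of a shift passes 1 or a number of a turn 1, either way. A call with a gripper value outside its range is refused whole. OPENING is the opening, from 0 (shut) to 1 (fully open), set as the call begins (- or left out, the last holds). The fingers move at their own pace and stop on an object; FORCE is the grip in N (left out, the last holds). Time passes only in rows, so rows that do not move let the fingers close. It gives the time, the measured TCP pose, the force and the opening at its end, in the units of the state.
- arm.get_state(): the state, without advancing time (a new reading comes with each control period).
- arm.grab_frame(name): name is "scene" or "top" or "wrist"; returns a dict with "frame" (400x640x3 uint8, red, green, blue), "range_z" (400x640 float32, m along the optical axis (not along the pixel's ray), 0 where there is no reading), "mtx" (3x3 intrinsics, pixels), "pose" (4x4, takes a point from camera to world coordinates). Camera axes: x right, y up, looking along -z (the intrinsics and any distortion apply to the point x, -y, -z); pixel columns grow to the right and rows downward; lengths in m; the calibration is good to about 2 mm. A picture is of the moment at which its call begins.
- arm.job_done(): hands the job in, once; it reports no verdict.
Trained networks look in a picture, given as the dict that the camera call returned (one of the last four; its "shot" number tells which), for a name from the list of things; names that differ only in an ending like _2 or _b are one class to them, and where a whole thing is asked for, a point or a joint stands for the part that bears it (a point fixed in the world has none). Each returns a list of dicts, best first, with "confidence" (0 to 1); they miss things now and then, are a little off and sometimes report something else, mostly with a low value. They report only what shows in the picture. A call takes as long as a camera call. They do not tell look-alikes from the thing itself.
- arm.search_frame(picture, target): "extent" ([centre column, centre row, width, height] as shares, 0 to 1, of the picture: columns of its width, rows of its height, round what is visible of it).
- arm.masks_of(picture, target): "mask" (400x640 bool, what is visible of it) and "extent" ([centre column, centre row, width, height] as shares, 0 to 1, of the picture: columns of its width, rows of its height, round what is visible of it).
- arm.place_of(picture, target): "position" ([column, row] as shares, 0 to 1, of the picture: columns of its width, rows of its height: a listed point, or the origin of a listed thing).
The state is a dict: "t": time; "q": joint angles; "qd": joint speeds; "joint_efforts": joint torques, N m; "eef_pos": TCP position; "ee_rot": TCP orientation; "force": force on the tool from outside, world axes, zero at the start; "moment": the same for the moment, N m; "width": finger opening in m.
Only numpy, scipy, OpenCV 4.12 (cv2) and the standard library are available. Lean on these libraries where they do the work, as an engineer would, in place of code of your own. Each camera call takes 0.05 s, during which the arm holds its last target. There are 200 camera calls.

## Working session

There is one attempt and no reset: what is moved stays moved. The work goes in short steps, Python scripts to look and compute and a shell command to move; the robot and the scene stay as the last step left them, time stands still between calls to the robot, and variables do not carry over. Pictures are saved under pics/ and viewed, about 8 in all and at most 12, crops included, and the job is handed in when it is done.

```bash
mkdir -p pics
cat > h.py <<'E'
import numpy as np, cv2
from station import arm
def ray(p,uv):
    uv=np.array(uv,float)*[640,400]; K=p['mtx']
    d=np.array([(uv[0]-K[0,2])/K[0,0],-(uv[1]-K[1,2])/K[1,1],-1.])
    return p['pose'][:3,3],p['pose'][:3,:3]@d
def at(p,uv,z=None):
    o,d=ray(p,uv)
    if z is not None: return o+d*(z-o[2])/d[2]
    c=int(uv[0]*640);r=int(uv[1]*400);w=p['range_z'][max(r-1,0):r+2,max(c-1,0):c+2]
    return o+d*np.median(w)
def cloud(p):
    r,c=np.mgrid[0:400,0:640];K=p['mtx'];Z=p['range_z']
    P=np.stack([(c-K[0,2])/K[0,0]*Z,-(r-K[1,2])/K[1,1]*Z,-Z],-1)
    return P@p['pose'][:3,:3].T+p['pose'][:3,3]
E
python3 - <<'E'
from h import *
s=arm.get_state();print(s['t'],s['eef_pos'],s['ee_rot'],s['force'],s['width'])
for n in ['scene','top']:
    p=arm.grab_frame(n);print(n,p['pose'][:3,3].round(3),p.keys())
    cv2.imwrite(f'pics/{n}0.png',p['frame'][:,:,::-1])
    for t in ['unit','cover','opening','lip','tab_top','bench_block','jar','hammer','ring_clamp','bangle','screwdriver','wood_block']:
        for d in arm.place_of(p,t)[:3]:
            print(t,round(d['confidence'],2),(np.array(d['position'])*[640,400]).round(),at(p,d['position']).round(3))
E
```

```text
0.0 [0.23810681 0.63107453 0.22562707] [ 1.63950394  1.56913626 -1.86300764] [-0.18862418 -0.12718934  0.2847745 ] 0.08760916549093781
scene [ 0.868 -0.506  0.451] dict_keys(['frame', 'range_z', 'mtx', 'pose', 'shot'])
unit 0.68 [349. 213.] [0.601 0.017 0.064]
cover 0.86 [316. 364.] [ 0.7   -0.254  0.011]
cover 0.7 [215. 230.] [ 0.355 -0.105  0.008]
cover 0.68 [334. 211.] [ 0.588 -0.015  0.083]
opening 0.78 [333. 206.] [0.563 0.024 0.064]
opening 0.21 [384. 194.] [0.637 0.102 0.076]
lip 0.69 [211. 239.] [ 0.379 -0.138  0.015]
lip 0.63 [270. 161.] [0.267 0.189 0.024]
lip 0.58 [227. 321.] [ 0.556 -0.273  0.024]
bench_block 0.97 [283. 213.] [0.452 0.003 0.022]
bench_block 0.58 [392. 265.] [ 0.706 -0.005 -0.   ]
jar 0.83 [313. 186.] [0.442 0.134 0.024]
hammer 0.73 [428. 228.] [0.733 0.108 0.024]
ring_clamp 0.62 [401. 179.] [0.606 0.292 0.016]
ring_clamp 0.49 [387. 195.] [0.643 0.103 0.075]
ring_clamp 0.27 [335. 209.] [0.57  0.019 0.064]
bangle 0.63 [390. 266.] [ 0.703 -0.011  0.   ]
screwdriver 0.86 [307. 281.] [ 0.596 -0.123 -0.001]
wood_block 0.48 [334. 178.] [0.502 0.131 0.061]
top [0
[... 197 characters left out ...]
6  0.011]
cover 0.86 [224. 314.] [0.28  0.248 0.011]
opening 0.59 [292. 196.] [0.543 0.094 0.056]
lip 0.91 [423. 123.] [ 0.725 -0.217  0.029]
lip 0.84 [347. 182.] [ 0.574 -0.028  0.061]
lip 0.83 [449. 196.] [ 0.549 -0.271  0.029]
tab_top 0.72 [294. 155.] [0.63  0.089 0.078]
bench_block 0.69 [322. 245.] [0.434 0.027 0.023]
bench_block 0.49 [267. 246.] [0.432 0.149 0.061]
jar 0.69 [270. 248.] [0.427 0.142 0.063]
hammer 0.75 [271. 128.] [0.712 0.149 0.023]
ring_clamp 0.88 [206. 174.] [0.597 0.296 0.03 ]
bangle 0.55 [334. 135.] [ 0.702 -0.004  0.001]
screwdriver 0.97 [384. 182.] [ 0.583 -0.12   0.02 ]
wood_block 0.74 [236. 242.] [0.441 0.222 0.031]
wood_block 0.31 [318. 187.] [0.561 0.036 0.065]
```

View pics/top0.png

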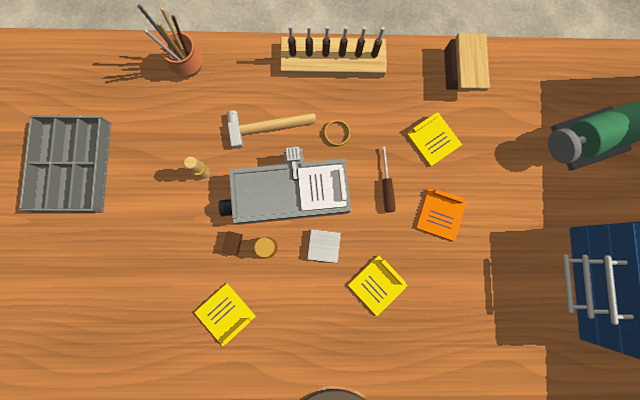

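View pics/scene0.png

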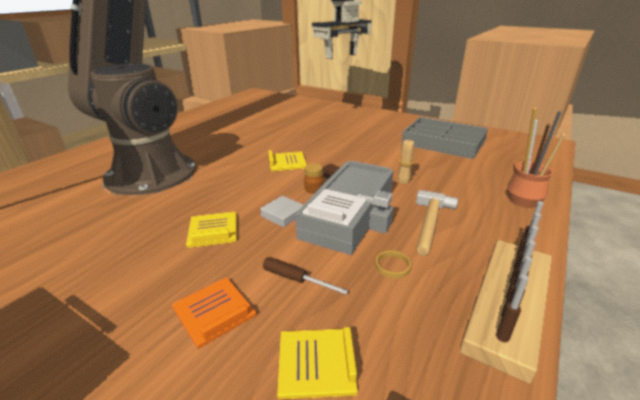

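The top view shows the grey box at about (290,190), with its hose to the left, so box +y points along world +y. The bare aluminium cover is at (323,187), its lip faces right at (345,182), and the tab is at (293,155). The orange and yellow plates are look-alikes. Next I fit the box pose from depth.

Run:
```python
from h import *
from scipy.spatial.transform import Rotation as R
s=arm.get_state();M=R.from_euler('xyz',s['ee_rot']).as_matrix();print('tool axes x,y',M[:,0].round(3),M[:,1].round(3),s['q'])
for n in ['top','scene']:
    p=arm.grab_frame(n);C=cloud(p);im=p['frame'].astype(int)
    def sel(z0,z1,x0=.46,x1=.68,y0=-.08,y1=.26):
        m=(p['range_z']>0)&(C[...,2]>z0)&(C[...,2]<z1)&(C[...,0]>x0)&(C[...,0]<x1)&(C[...,1]>y0)&(C[...,1]<y1)
        m=cv2.morphologyEx(m.astype(np.uint8),cv2.MORPH_OPEN,np.ones((2,2),np.uint8))
        k,l,st,ct=cv2.connectedComponentsWithStats(m)
        return C[l==1+np.argmax(st[1:,4])]
    for nm,z in [('deck+all',(.048,.1)),('lip',(.075,.095)),('tab',(.070,.082,.615,.66,.05,.13)),('plate',(.0625,.069))]:
        P=sel(*z);r=cv2.minAreaRect((P[:,:2]*1000).astype(np.float32));print(n,nm,len(P),'rect',np.round(r[0]),np.round(r[1],1),round(r[2],1),'mean',P.mean(0).round(4),'z',np.percentile(P[:,2],[10,50,90]).round(4))
    for t in ['lip','tab_top','tab','cover']:
        for d in arm.place_of(p,t)[:6]:
            q=at(p,d['position'])
            if abs(q[0]-.58)<.1 and abs(q[1]-.05)<.12: print(t,round(d['confidence'],2),q.round(4),at(p,d['position'],{'lip':.074,'cover':.055}.get(t,.077)).round(4))
```

```text
tool axes x,y [ 0. -0. -1.] [-0.353 -0.936  0.   ] [ 1.49808073e+00  3.58600287e-01  1.18929367e-02  2.10695997e-05
 -1.22410637e+00 -2.88126656e-01]
top deck+all 6495 rect [555.  95.] [288.5 227.3] 75.7 mean [0.5541 0.0996 0.0624] z [0.0541 0.0612 0.0672]
top lip 170 rect [644.  94.] [47.3 29.1] 5.8 mean [0.6333 0.0927 0.0749] z [0.0725 0.0771 0.079 ]
top tab 188 rect [644.  94.] [47.3 29.7] 5.8 mean [0.6326 0.0926 0.0736] z [0.0637 0.077  0.079 ]
top plate 1881 rect [525.  24.] [189.9 100. ] 5.8 mean [0.5559 0.0302 0.0674] z [0.0632 0.0655 0.0675]
lip 0.56 [ 0.585  -0.0364  0.0016] [ 0.5718 -0.0288  0.074 ]
tab_top 0.53 [0.6297 0.0923 0.0781] [0.63   0.0924 0.077 ]
tab_top 0.49 [0.5623 0.0285 0.0658] [0.5604 0.0289 0.077 ]Traceback (most recent call last):
  File "<stdin>", line 14, in <module>
ValueError: it knows: bangle, bench_block, cover, hammer, jar, lip, opening, ring_clamp, screwdriver, tab_top, unit, wood_block
```

```bash
cat > fit.py <<'E'
from h import *
from scipy.optimize import minimize
def fit(p,cy=-.071):
    """unit pose x,y,yaw from depth: cover plate rectangle points and lip/tab points, printed as edges"""
    C=cloud(p);m=(p['range_z']>0)
    best=None
    y=np.radians(5.8)
    return C[m],y
E
python3 - <<'E'
from h import *
for n in ['top','scene']:
    p=arm.grab_frame(n);C=cloud(p)[p['range_z']>0];y=np.radians(5.8)
    o=np.array([.555,.095]);ex=np.array([np.cos(y),np.sin(y)]);ey=np.array([-ex[1],ex[0]])
    B=np.c_[(C[:,:2]-o)@ex,(C[:,:2]-o)@ey,C[:,2]]*1000
    def ext(nm,x0,x1,y0,y1,z0,z1):
        Q=B[(B[:,0]>x0)&(B[:,0]<x1)&(B[:,1]>y0)&(B[:,1]<y1)&(B[:,2]>z0)&(B[:,2]<z1)]
        if len(Q)>5: print(n,nm,len(Q),'x',np.percentile(Q[:,0],[2,50,98]).round(1),'y',np.percentile(Q[:,1],[2,50,98]).round(1),'z',np.percentile(Q[:,2],[5,50,95]).round(1))
    ext('box',-90,65,-150,150,50,95)
    ext('cover',-56,56,-140,-10,63.5,69)
    ext('lip',-56,56,-150,-80,76,90)
    ext('tab',55,110,-60,40,73,90)
    ext('padinner',66,110,-60,40,73,90)
    ext('+yridge',-40,40,100,150,62,75)
    ext('deck',-40,40,10,110,50,60)
    for d in arm.place_of(p,'lip')+arm.place_of(p,'tab_top'):
        for z in (.074,.077):
            q=at(p,d['position'],z); b=np.array([(q[:2]-o)@ex,(q[:2]-o)@ey])*1000
            if abs(b[0])<120 and abs(b[1])<160: print('net',round(d['confidence'],2),z,b.round(1))
    m=arm.masks_of(p,'unit')
    cv2.imwrite(f'pics/{n}1.png',cv2.resize(p['frame'][130:260,200:440] if n=='top' else p['frame'][140:270,240:480],None,fx=3,fy=3)[:,:,::-1])
E
```

```text
top box 6294 x [-58.1  -0.3  58.7] y [-119.1    7.3  130.2] z [53.7 61.7 68.1]
top cover 1775 x [-53.1  -1.4  52.7] y [-112.5  -62.   -17. ] z [63.8 65.7 67.9]
top lip 157 x [-33.9  -0.3  34.1] y [-115.2 -110.1 -105.6] z [79.4 83.3 85.3]
top tab 181 x [64.8 78.9 93.4] y [-22.7  -8.5   6.2] z [74.7 77.7 79.7]
top padinner 168 x [66.7 80.4 93.4] y [-22.7  -8.2   6.2] z [75.1 77.7 79.7]
top +yridge 148 x [-39.1  -1.4  38.4] y [127.1 131.1 135.3] z [64.4 67.3 69.5]
top deck 1573 x [-38.3  -0.3  38.4] y [ 12.1  60.1 107.9] z [53.1 55.5 57.7]
net 0.77 0.074 [-1.00e-01 -1.15e+02]
net 0.77 0.077 [  -0.6 -114.6]
net 0.79 0.074 [ 79.3 -12.1]
net 0.79 0.077 [ 78.5 -12.1]
scene box 3979 x [-54.6   6.8  62. ] y [-125.6  -32.3  128.5] z [53.6 62.1 76.2]
scene cover 994 x [-45.4   8.   49.1] y [-116.5  -58.9  -17.7] z [63.7 64.8 66.4]
scene lip 205 x [-30.9   4.2  37.6] y [-117.4 -114.9 -107.3] z [76.7 81.6 83.5]
scene tab 133 x [67.6 82.4 96.1] y [-24.7 -12.5   4. ] z [74.1 76.6 78.1]
scene padinner 133 x [67.6 82.4 96.1] y [-24.7 -12.5   4. ] z [74.1 76.6 78.1]
scene +yridge 106 x [-38.1   0.1  38.7] y [124.3 127.6 136.2] z [62.7 65.9 67.4]
scene deck 736 x [-38.6   0.9  38.3] y [ 11.9  57.  107.5] z [53.5 54.7 55.8]
net 0.73 0.074 [  -2.7 -116.8]
net 0.73 0.077 [  -0.7 -120.9]
net 0.92 0.074 [85.5 -0.8]
net 0.92 0.077 [86.9 -5.9]
```

View pics/top1.png

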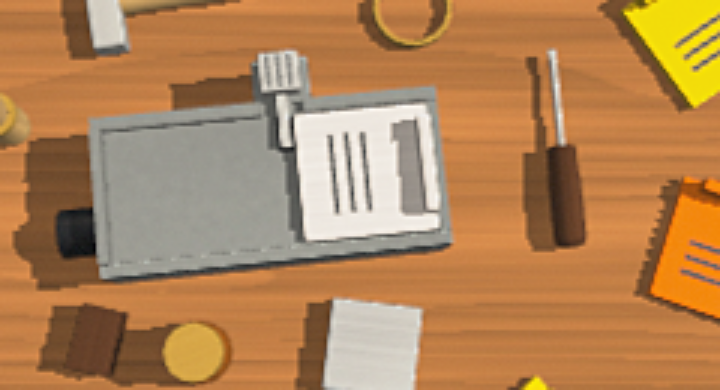

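The fit agrees between the two views: yaw 5.8°, box origin about (0.555, 0.0995), pad centre about (0.6356, 0.0936, 0.077), deck at 55 mm. The pad heights and lip extents match the sizes given. I'll now shut the fingers and move above the tab with the jaws along box y.

```bash
python3 -m inch '.73 -1 0 0 0 .5;.73 -1 0 0 0 .5;.73 -1 0 0 0 .5;.73 -1 0 0 0 .5;.73 -1 0 0 0 .5;.73 -1 0 0 0 .5;.73 -1 0 0 0 .5;.73 -1 0 0 0 .5;.73 -1 0 0 0 .5' 0 20; python3 -m inch '.73 -1 0 0 0 .5;.73 -1 0 0 0 .3;.73 -1 0 0 0 0;.73 -1 0 0 0 0;.73 -1 0 0 0 0;.73 -1 0 0 0 0;.73 -1 0 0 0 0;.73 -1 0 0 0 0;0 0 0 0 0 0;0 0 0 0 0 0'
python3 - <<'E'
from h import *
from scipy.spatial.transform import Rotation as R
s=arm.get_state();M=R.from_euler('xyz',s['ee_rot']).as_matrix();print(M.round(3),s['q'])
p=arm.grab_frame('wrist');cv2.imwrite('pics/w2.png',p['frame'][:,:,::-1])
for d in arm.place_of(p,'tab_top'):print(d['confidence'],np.array(d['position'])*[640,400],at(p,d['position']),at(p,d['position'],.077))
E
```

```text
t: 2.98
eef_pos: [0.436, 0.3605, 0.2268]
ee_rot: [-2.196, 1.57, 0.979]
force: [0.3, -0.5, -0.2]
width: 0.0039
t: 4.22
eef_pos: [0.6104, 0.1215, 0.2264]
ee_rot: [-0.3, 1.571, 2.943]
force: [0.1, 0.2, 0.1]
width: 0.0
[[-0.     0.101 -0.995]
 [ 0.    -0.995 -0.101]
 [-1.    -0.     0.   ]] [ 5.09571980e-01  2.73237238e-01 -1.10522563e-01 -1.94499226e-04
 -1.18724715e+00  1.16241001e+00]
0.85 [356.992 157.4  ] [0.6373547  0.09571011 0.07778782] [0.63721962 0.09561999 0.077     ]
```

```bash
python3 -m inch '.43 -.45 0 0 0 0;.43 -.45 -.8 0 0 0;0 0 -1 0 0 0;0 0 -1 0 0 0;0 0 -1 0 0 0;0 0 -.7 0 0 0;0 0 0 0 0 0;0 0 0 0 0 0'
python3 - <<'E'
from h import *
p=arm.grab_frame('wrist');cv2.imwrite('pics/w3.png',p['frame'][:,:,::-1]);arm.get_state()
E
```

```text
t: 5.32
eef_pos: [0.6372, 0.0947, 0.0925]
ee_rot: [-3.139, 1.57, 0.105]
force: [0.2, 0.2, 0.4]
width: 0.0004
```

View pics/w3.png

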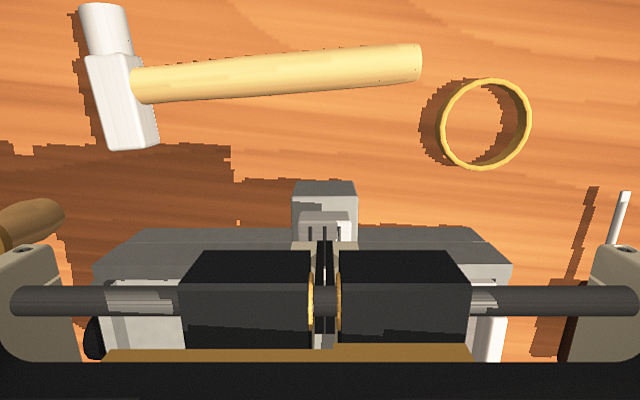

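The shut fingers at (325,300) are centred over the ribbed pad at about (325,225), and the hammer and bangle are clear. Pressing.

```bash
python3 -m inch '0 0 -.3 0 0 0;0 0 -.15 0 0 0;0 0 -.1 0 0 0;0 0 -.1 0 0 0'; python3 -m inch '0 0 -.1 0 0 0;0 0 -.1 0 0 0;0 0 0 0 0 0'
```

```text
t: 5.88
eef_pos: [0.6367, 0.0945, 0.0725]
ee_rot: [-3.078, 1.57, 0.165]
force: [-0.4, 1.0, 1.7]
width: 0.0004
t: 6.25
eef_pos: [0.6361, 0.0944, 0.0655]
ee_rot: [0.2, 1.57, -2.84]
force: [-0.1, 0.4, -0.1]
width: 0.0008
```

```bash
python3 -m inch '0 0 1 0 0 0;0 0 1 0 0 0;0 0 .8 0 0 0;-.37 -.77 0 0 0 -1;-.37 -.77 0 0 0 -1;-.37 -.77 0 0 0 -1;-.37 -.77 0 0 0 -1;-.37 -.77 0 0 0 -1;-.36 -.79 0 0 0 -1;0 0 0 0 0 -1;0 0 0 0 0 -1'; python3 -m inch '0 0 0 0 0 -1;0 0 0 0 0 -1;0 0 0 0 0 -1;0 0 0 0 0 -1;0 0 0 0 0 -1;0 0 0 0 0 -1;0 0 0 0 0 -1;0 0 0 0 0 -1;0 0 0 0 0 -1;0 0 0 0 0 -1;0 0 0 0 0 0'
python3 - <<'E'
from h import *
from scipy.spatial.transform import Rotation as R
s=arm.get_state();print(R.from_euler('xyz',s['ee_rot']).as_matrix()[:,1].round(3))
o=np.array([.5552,.0995]);y=np.radians(5.8);ex=np.array([np.cos(y),np.sin(y)]);ey=np.array([-ex[1],ex[0]])
for n in ['wrist','scene']:
    p=arm.grab_frame(n);cv2.imwrite(f'pics/{n}4.png',p['frame'][:,:,::-1])
    C=cloud(p)[p['range_z']>0];B=np.c_[(C[:,:2]-o)@ex,(C[:,:2]-o)@ey,C[:,2]]*1000
    for nm,x0,x1,y0,y1,z0,z1 in [('tab',66,92,-27,-1,50,95),('lip',-56,56,-150,-80,76,90)]:
        Q=B[(B[:,0]>x0)&(B[:,0]<x1)&(B[:,1]>y0)&(B[:,1]<y1)&(B[:,2]>z0)&(B[:,2]<z1)]
        if len(Q)>5: print(n,nm,len(Q),np.percentile(Q,[3,50,97],axis=0).round(1).tolist())
    for d in arm.place_of(p,'lip')[:4]:
        q=at(p,d['position'],.074)[:2]-o;print('net',d['confidence'],(q@ex).round(4),(q@ey).round(4))
E
```

```text
t: 7.62
eef_pos: [0.5698, -0.0451, 0.1501]
ee_rot: [0.121, 1.571, 2.662]
force: [-0.0, -0.1, 0.9]
width: 0.0004
t: 9.0
eef_pos: [0.5699, -0.0447, 0.1499]
ee_rot: [1.41, 1.57, 3.084]
force: [0.7, -0.3, 0.3]
width: 0.0005
[-0.995 -0.102  0.   ]
wrist lip 299 [[-34.3, -119.6, 76.4], [-0.3, -118.5, 82.0], [35.0, -113.8, 84.1]]
net 0.92 0.0025 -0.1198
net 0.81 -0.1627 -0.2174
scene tab 99 [[67.5, -26.9, 54.4], [79.1, -18.0, 64.7], [91.3, -4.2, 66.2]]
scene lip 203 [[-31.0, -121.7, 76.3], [3.6, -119.4, 81.6], [36.5, -112.0, 83.6]]
net 0.95 0.1606 -0.3711
net 0.87 -0.2274 0.0349
net 0.86 0.002 -0.4039
net 0.85 -0.0047 -0.1169
```

View pics/wrist4.png

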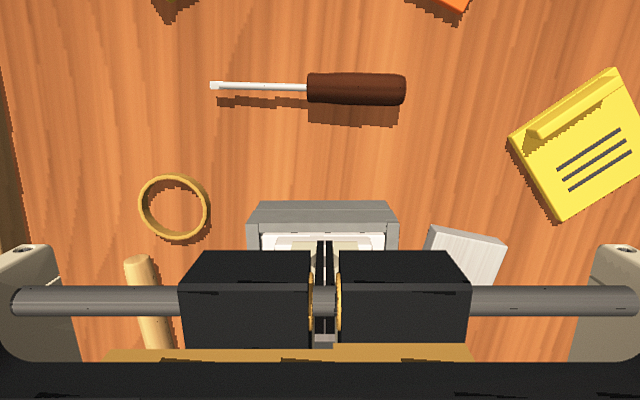

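The tab pad now measures 64.7 mm, so it is down and held. The fingers are centred behind the lip, about 14 mm away. I'll lower them to z = 0.067 and push along box +y.

```bash
python3 -m inch '0 0 -.9 0 0 0;0 0 -.9 0 0 0;0 0 -.7 0 0 0;0 0 -.26 0 0 0;0 0 0 0 0 0'; python3 -m inch '-.02 .2 0 0 0 0;-.02 .2 0 0 0 0;-.02 .2 0 0 0 0;-.02 .2 0 0 0 0;-.02 .2 0 0 0 0;-.02 .2 0 0 0 0;0 0 0 0 0 0'
```

```text
t: 9.82
eef_pos: [0.5701, -0.0448, 0.0672]
ee_rot: [1.904, 1.57, -2.706]
force: [0.2, -0.4, 0.5]
width: 0.0003
t: 10.7
eef_pos: [0.5664, -0.0081, 0.0671]
ee_rot: [0.752, 1.571, 2.425]
force: [0.6, -0.4, -0.3]
width: 0.0004
```

```bash
python3 -m inch '-.02 .2 0 0 0 0;-.02 .2 0 0 0 0;-.02 .2 0 0 0 0;-.02 .2 0 0 0 0;-.02 .2 0 0 0 0'
python3 - <<'E'
from h import *
p=arm.grab_frame('scene');cv2.imwrite('pics/s5.png',cv2.resize(p['frame'][120:280,220:460],None,fx=3,fy=3)[:,:,::-1])
E
```

```text
t: 11.32
eef_pos: [0.5634, 0.0218, 0.0672]
ee_rot: [1.533, 1.571, -3.077]
force: [0.4, -0.9, -0.9]
width: 0.0003
```

View pics/s5.png

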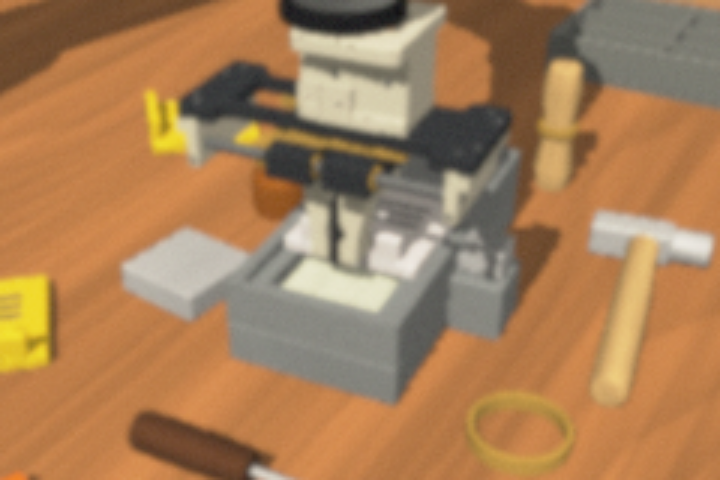

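The cover slides flat ahead of the fingers and the filter is starting to show at about (340,280). I'll keep pushing.

```bash
python3 -m inch '-.02 .2 0 0 0 0;-.02 .2 0 0 0 0;-.02 .2 0 0 0 0;-.02 .2 0 0 0 0;-.02 .2 0 0 0 0;-.02 .2 0 0 0 0;-.02 .2 0 0 0 0;-.02 .2 0 0 0 0;-.02 .2 0 0 0 0;-.02 .2 0 0 0 0;-.01 .1 0 0 0 0;0 0 0 0 0 0' && python3 -m inch '.02 -.2 0 0 0 0;.05 -.5 0 0 0 0;0 0 1 0 0 0;0 0 1 0 0 0;0 0 1 0 0 0;.06 -.6 1 0 0 0;.1 -1 1 0 0 0;.1 -1 1 0 0 0;.1 -1 0 0 0 0;.1 -1 0 0 0 0;.1 -1 0 0 0 0;0 0 0 0 0 0'
python3 - <<'E'
from h import *
o=np.array([.5552,.0995]);y=np.radians(5.8);ex=np.array([np.cos(y),np.sin(y)]);ey=np.array([-ex[1],ex[0]])
for n in ['top','scene']:
    p=arm.grab_frame(n);cv2.imwrite(f'pics/{n}6.png',(cv2.resize(p['frame'][100:260,180:420],None,fx=3,fy=3))[:,:,::-1])
    C=cloud(p)[p['range_z']>0];B=np.c_[(C[:,:2]-o)@ex,(C[:,:2]-o)@ey,C[:,2]]*1000
    for nm,x0,x1,y0,y1,z0,z1 in [('tab',66,92,-27,-1,50,95),('lip',-45,45,-40,60,76,90),('plate',-46,46,10,110,50,75),('opening',-34,34,-106,-34,20,100)]:
        Q=B[(B[:,0]>x0)&(B[:,0]<x1)&(B[:,1]>y0)&(B[:,1]<y1)&(B[:,2]>z0)&(B[:,2]<z1)]
        if len(Q)>5: print(n,nm,len(Q),np.percentile(Q,[3,50,97],axis=0).round(1).tolist())
    for t in ['bench_block','jar','hammer','ring_clamp','bangle','screwdriver','wood_block']:
        for d in arm.place_of(p,t)[:2]: print(t,round(d['confidence'],2),(np.array(d['position'])*[640,400]).round())
E
```

```text
t: 12.88
eef_pos: [0.5571, 0.0847, 0.0672]
ee_rot: [0.068, 1.571, 1.741]
force: [0.2, -0.4, 0.6]
width: 0.0002
t: 14.38
eef_pos: [0.5756, -0.1073, 0.247]
ee_rot: [1.641, 1.57, -2.973]
force: [-0.4, 1.0, 0.6]
width: 0.0004
ring_clamp 0.42 [206. 172.]
screwdriver 0.66 [386. 178.]
scene tab 103 [[67.4, -26.8, 51.6], [79.8, -16.9, 64.7], [91.3, -1.5, 65.9]]
scene lip 157 [[-32.0, -4.8, 76.3], [3.8, -2.7, 81.4], [35.6, 4.3, 83.6]]
scene plate 532 [[-42.7, 18.6, 63.5], [5.6, 61.7, 64.7], [43.9, 93.7, 66.0]]
scene opening 567 [[-31.7, -95.6, 42.5], [0.4, -64.2, 45.3], [31.7, -36.2, 46.8]]
bench_block 0.85 [281. 214.]
jar 0.89 [311. 186.]
jar 0.69 [381. 197.]
hammer 0.66 [425. 225.]
ring_clamp 0.63 [401. 178.]
bangle 0.93 [392. 267.]
screwdriver 0.85 [304. 279.]
screwdriver 0.73 [385. 198.]
wood_block 0.61 [336. 178.]
```

View pics/top6.png

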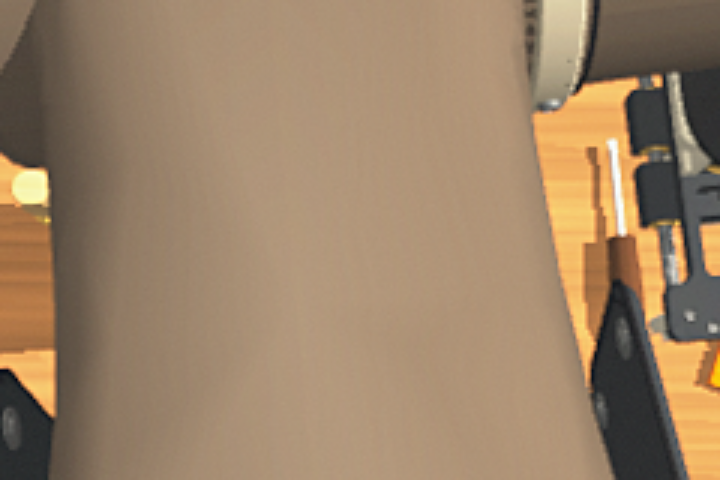

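View pics/scene6.png

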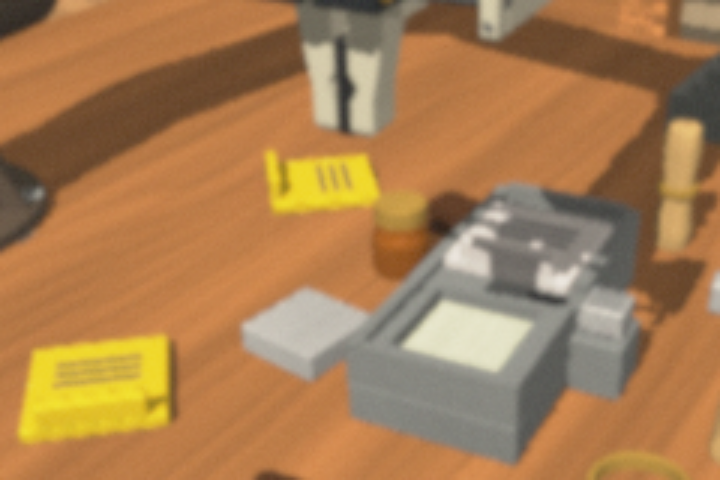

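The scene view shows the opening bare at about (470,330), with the cover flat on the deck beyond it. The tab is still down and the arm is clear. The bystanders are where they were, so I'm handing in.

```bash
python3 -c "
from station import arm
print(arm.job_done())"
```

```text
the job is handed in; nothing more can be done
None
```

The filter box is open. I pressed the snap tab down, then pushed the cover by its lip until the filter opening was bare, and handed in at about 14.5 s.

- **Tab:** the pad measured 64.7 mm above the bench, both after the press and at the end, so it stayed down. It started at about 77 mm.
- **Cover:** its origin ended at about y = +45 mm in the box's frame, beyond the 20 mm needed. Its top is level at about 64.7 mm, so it lies flat on the deck.
- **Opening:** only the pleats, at about 45 mm, show in the opening, so nothing covers it.
- **Forces:** the readings at the end of each move were under 2 N; I did not read the force within moves.
- **Bystanders:** in the scene camera they stayed within about 3 pixels of where they started. The arm is clear of everything.

**Failed or disagreeing checks:**
- In the last top picture the arm blocked the view of the box, so the final checks rest on the scene camera alone.
- The network's scene-view tab position was about 10 mm off the depth fit. I used the depth fit and the wrist view instead.

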